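# Find the full tea caddy by its weight and hold it up

## Task

One of these three identical closed tea caddies is packed full and the other two are nearly empty: heft them to find out which is the heaviest. Stand the two light ones upright in the empty near half of the open case, on the grey foam, and finish holding the heaviest up level, at least 15 cm clear of the bench, without putting it down or letting go. The caddies crack easily, so grip them lightly and do not tip them, and leave everything else where it is.

Things in the scene. Friction and masses are not known exactly. Their poses are not given: they have to be found in the camera images.
- caddy_1_center (a point): identical dark-green glazed closed caddy: rigid upright cylinder, 62 mm diameter, 92 mm tall, thin groove 70 mm up. One of the three weighs 0.45 to 0.55 kg, two 0.16 to 0.28 kg; nothing shows which. Point: its centre, 46 mm above its underside; z up along the cylinder. A grip of 12 to 20 N (each finger) holds it; over 32 N a finger cracks it.
- caddy_2_center (a point): identical dark-green glazed closed caddy: rigid upright cylinder, 62 mm diameter, 92 mm tall, thin groove 70 mm up. One of the three weighs 0.45 to 0.55 kg, two 0.16 to 0.28 kg; nothing shows which. Point: its centre, 46 mm above its underside; z up along the cylinder. A grip of 12 to 20 N (each finger) holds it; over 32 N a finger cracks it.
- caddy_3_center (a point): identical dark-green glazed closed caddy: rigid upright cylinder, 62 mm diameter, 92 mm tall, thin groove 70 mm up. One of the three weighs 0.45 to 0.55 kg, two 0.16 to 0.28 kg; nothing shows which. Point: its centre, 46 mm above its underside; z up along the cylinder. A grip of 12 to 20 N (each finger) holds it; over 32 N a finger cracks it.
- case: open dark-grey case fixed on the bench, 240 mm (its x) by 340 mm (its y), walls 8 mm thick, rim 60 mm above the bench; a handle sticks out 23 mm from its near (-x) wall. Origin on the bench under the middle. Inside, three cups are bedded at x = +60, y = -105, 0, +105 mm (68 mm wide, tops 68 mm above the bench). The open lid slopes up beyond the far (+x) wall to 0.19 m above the bench.
- case_bay (a point): middle of the empty near half of the case, on top of its flat firm grey foam, 40 mm above the bench; axes as the case's (x away from its handle, y along its length). The empty foam reaches 57 mm to -x, 65 mm to +x and 162 mm to either side in y: room for three caddies side by side, e.g. centres at y = -100, 0, +100 mm.
- cup_1: dark-green bell cup standing among the caddies, 66 mm across the rim, 45 mm tall; leave alone. Origin under its centre
- cup_2: dark-green bell cup, 66 mm across the rim, 45 mm tall; leave alone. Origin under its centre
- tape_roll: roll of brown packing tape lying flat, 100 mm across, 45 mm tall; leave alone. Origin under its centre
- scoop: flat wooden tea scoop, about 185 mm long along its x, 35 mm wide, 9 mm thick; leave alone. Origin on its underside near the middle
- adapter: white plug adapter standing among the caddies, 50 x 50 x 28 mm; leave alone. Origin under its centre
Not all that is in view belongs to the job. Leave any pink or turquoise look-alike of the part that bears caddy_2_center alone.

How it is judged:
By the outcome, as a careful person would: the job done as asked, in the order asked, and still so for the second after the job is handed in, while the arm keeps its last pose, push and grip.
It also fails if it takes over 72 s, if anything falls off the work surface, if the arm or the gripper's body presses on something with over 40 N, if the wrist force passes 120 N, or if a joint passes its speed limit or range.

## Robot

A 6-joint arm with a two-finger parallel gripper is mounted at the origin on the work surface. World frame = base frame: x ahead of the robot, y to its left, z up, the work surface at z = 0. Lengths are in m, angles in rad, forces in N, time in s.
With the tool pointing down it reaches from about 0.35 to 0.975 m from the base axis. Payload 4.9 kg.
Tool frame: the origin (TCP) lies on the centre line of the jaws, within the pads' length; the fingertips stand 8 mm ahead of it and the grasp point (between the pads) lies 11 mm behind it; z points along the fingers, y is the direction in which the jaws open and shut (so a half turn about z gives the same grasp; the last joint's range is limited). The gripper opens to 85 mm and grips with 20 to 120 N. Pads are 22 mm wide; open, the fingers measure 114 mm over their backs; the gripper's body (76 mm by 85 mm) begins 54 mm behind the grasp point. The pads swing forward as they close: fully open they stand 13 mm farther back than shut.
Start: joints at [-1.397, 0.053, 1.613, -0, 1.476, -0.119], TCP at [0.18, -0.598, 0.239] pointing down, gripper open.
Joint ranges: [-3.01, 3.01], [-1.01, 2.22], [0.06, 2.58], [-1.02, 4.17], [0.09, 2.62], [-3.14, 3.14]. Speed limits (rad/s): [2.57, 2.57, 3.14, 3.14, 3.14, 3.14].

## Interface

Orientations are given as a rotation vector (axis times angle).
In Python, from station import get_obs, get_image, calibration, finish_job gives the robot as it stands. The module is installed in compiled form; this text tells all that it offers.
- The arm moves only by the shell command python3 -m jog 'ROWS' [FORCE]. ROWS is JSON, a list of rows, each a list of 7 numbers: the shift along the tool's x, y, z in cm, then the turn, a rotation vector about the tool's x, y, z in rad, then the closure in counts, from 0 (fully open) to 255 (shut). In form: [[dx, dy, dz, ax, ay, az, jaw], ...]. A call has 1 to 8 rows; each row is the pose to reach, as a shift and turn from the pose measured when the call began, along the tool's axes at that moment; what a row does not reach only later rows make up. A row lasts 1/12 s, in which the tool goes at most 41.7 mm and 7.16 degrees, less where a joint would pass 70% of its speed; a pose out of reach is approached as far as the arm can. A call with a gripper value outside its range is refused whole. The fingers move at their own pace and stop on an object; FORCE is the grip in N (left out, the last holds). Time passes only in rows, so rows that repeat a pose let the fingers close. It gives the time, the measured TCP pose, the force and the opening at its end, in the units of the state.
- get_obs(): the state, without advancing time (a new reading comes with each control period).
- get_image(name): name is "scene" or "top"; returns the picture (480x640x3 uint8, red, green, blue); there is no depth.
- calibration(name): a dict with "vfov" (degrees; the focal length in pixels is half the picture's height over the tangent of half this angle, whatever the lens; pixels are square), "cx", "cy" (the principal point, pixels), "R" (3x3) and "t" (3): a world point X has camera coordinates R X + t. Camera axes: x right, y down, z forward; pixel columns grow to the right and rows downward; lengths in m; the calibration is good to about 2 mm. A picture is of the moment at which its call begins. calibration takes no time and is no camera call.
- finish_job(): hands the job in, once; it reports no verdict.
The state is a dict: "t": time; "q": joint angles; "dq": joint speeds; "effort": joint torques, N m; "tool_pos": TCP position; "tool_rot": TCP orientation; "contact_force": force on the tool from outside, world axes, zero at the start; "wrist_torque": the same for the moment, N m; "opening": finger opening in m.
Only numpy, scipy, OpenCV 4.12 (cv2) and the standard library are available. Lean on these libraries where they do the work, as an engineer would, in place of code of your own. Each camera call takes 0.05 s, during which the arm holds its last target. There are 200 camera calls.

## Working session

There is one attempt and no reset: what is moved stays moved. The work goes in short steps, Python scripts to look and compute and a shell command to move; the robot and the scene stay as the last step left them, time stands still between calls to the robot, and variables do not carry over. Pictures are saved under pics/ and viewed, about 8 in all and at most 12, crops included, and the job is handed in when it is done.

```bash
mkdir -p pics; cat > h.py <<'E'
import numpy as np,cv2
from scipy.spatial.transform import Rotation as Ro
from station import *
def f(n):
    c=calibration(n);return c,240/np.tan(np.radians(c['vfov']/2))
def ray(n,u,v,z):
    c,k=f(n);R=np.array(c['R']);t=np.array(c['t']);o=-R.T@t
    d=R.T@np.array([(u-c['cx'])/k,(v-c['cy'])/k,1]);return o+d*(z-o[2])/d[2]
def proj(n,X):
    c,k=f(n);p=np.array(c['R'])@np.array(X)+np.array(c['t']);return np.array([c['cx']+k*p[0]/p[2],c['cy']+k*p[1]/p[2]])
def snap(n,name):
    im=get_image(n)[:,:,::-1].copy();cv2.imwrite('pics/'+name,im);return im
def to(x,y,z,yaw=None):
    o=get_obs();R=Ro.from_rotvec(o['tool_rot']);d=R.inv().apply(np.array([x,y,z])-o['tool_pos'])*100
    Rm=R.as_matrix(); a=[0,0,0]
    # target: tool z down, tool y axis at angle yaw (mod pi)
    if yaw is None: yaw=np.arctan2(Rm[1,1],Rm[0,1])
    c=[]
    for w in (yaw,yaw+np.pi):
        Y=np.array([np.cos(w),np.sin(w),0]);Z=np.array([0,0,-1.]);X=np.cross(Y,Z)
        c.append((R.inv()*Ro.from_matrix(np.c_[X,Y,Z])).as_rotvec())
    a=min(c,key=np.linalg.norm)
    print('d cm',d.round(2),'rot',a.round(3),'deg',np.degrees(np.linalg.norm(a)).round(1))
E
python3 - <<'E'
from h import *
a=snap('scene','s0.png');b=snap('top','t0.png')
for n in('scene','top'):
    c,k=f(n);R=np.array(c['R']);print(n,k,-R.T@c['t'],R[2])
o=get_obs();print(o)
E
```

```text
scene 466.43945254086753 [1.03757028 0.25545386 0.83566305] [-0.51532545 -0.34741543 -0.783417  ]
top 435.68809983484834 [ 0.41136849 -0.09101952  0.96622947] [ 1.13610777e-01  3.12244124e-04 -9.93525286e-01]
{'t': 0.1, 'q': array([-1.39699736e+00,  5.33226793e-02,  1.61417450e+00,  1.13715774e-05,
        1.47603967e+00, -1.18980475e-01]), 'dq': array([-0.00053883,  0.00017273, -0.00167778,  0.00014952, -0.00089124,
        0.00045394]), 'effort': array([ 7.42798591e-06, -3.94905174e+01, -3.71365392e+01, -9.14140537e-05,
        3.93137496e-03,  1.30318540e-05]), 'tool_pos': array([ 0.18030045, -0.59783687,  0.23815559]), 'tool_rot': array([-3.10606791e+00, -4.57970817e-01,  6.58806018e-05]), 'contact_force': array([-1.0324211 ,  0.26418708, -0.03446955]), 'wrist_torque': array([-0.0210305 , -0.0115472 , -0.02603101]), 'opening': 0.08568349544179464}
```

View pics/s0.png

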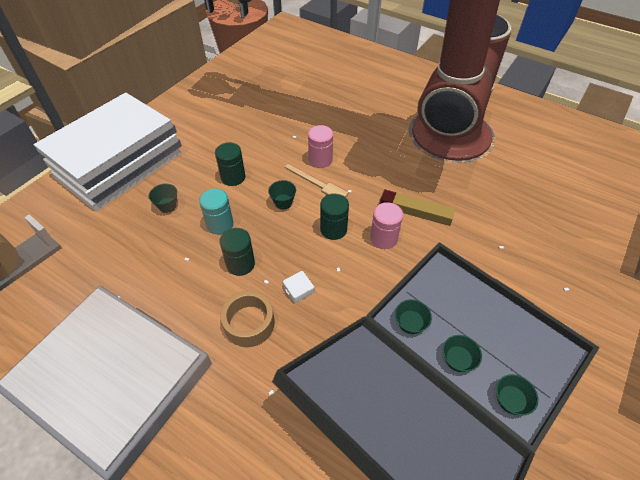

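View pics/t0.png

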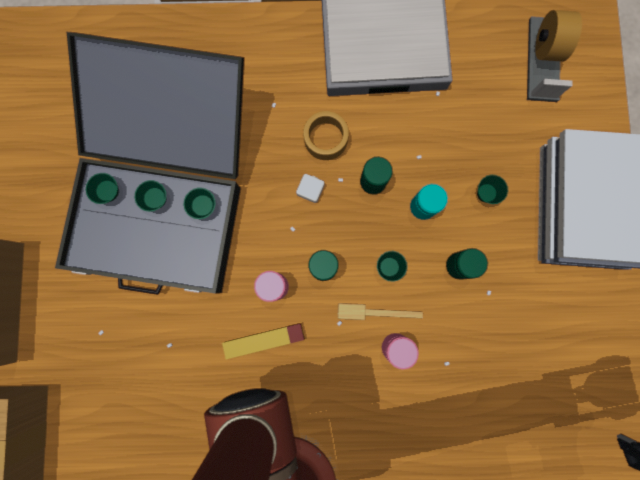

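```bash
cat > seg.py <<'E'
from h import *
def blobs(im,lo=(60,60,5),hi=(95,255,110),amin=150):
    m=cv2.inRange(cv2.cvtColor(im,cv2.COLOR_BGR2HSV),lo,hi)
    m=cv2.morphologyEx(cv2.morphologyEx(m,cv2.MORPH_CLOSE,np.ones((5,5))),cv2.MORPH_OPEN,np.ones((3,3)))
    r=[]
    for c in cv2.findContours(m,0,2)[0]:
        if cv2.contourArea(c)>amin:
            h=cv2.convexHull(c);M=cv2.moments(h);r.append((M['m10']/M['m00'],M['m01']/M['m00'],M['m00'],cv2.boundingRect(c)))
    return r
E
python3 - <<'E'
from seg import *
for n in('scene','top'):
    im=cv2.imread('pics/%s0.png'%n[0])
    for u,v,A,b in blobs(im): print(n,round(u,1),round(v,1),A,b,ray(n,u,v,.048).round(4))
t=cv2.imread('pics/t0.png');s=cv2.imread('pics/s0.png')
a=cv2.resize(t[140:300,280:520],None,fx=2.5,fy=2.5);b=cv2.resize(t[150:310,50:250],None,fx=2.5,fy=2.5)[:, :200*5//2]
c=cv2.resize(s[130:280,140:400],(600,346))
cv2.imwrite('pics/c1.png',cv2.resize(np.vstack([a,c]),(600,560)) if a.shape[1]==600 else a)
E
```

```text
scene 516.4 394.7 1315.5 (496, 374, 42, 41) [0.6278 0.3803 0.048 ]
scene 461.7 353.2 1114.0 (443, 335, 39, 37) [0.6095 0.2747 0.048 ]
scene 412.7 316.1 950.5 (395, 300, 37, 34) [0.5914 0.169  0.048 ]
scene 231.3 235.8 1852.0 (205, 202, 49, 73) [ 0.6334 -0.2401  0.048 ]
scene 334.0 216.0 1058.0 (321, 194, 28, 46) [ 0.4651 -0.0868  0.048 ]
scene 159.0 195.6 269.0 (149, 186, 22, 19) [ 0.6355 -0.4543  0.048 ]
scene 282.3 193.6 535.5 (269, 181, 27, 28) [ 0.474 -0.222  0.048]
scene 230.3 163.5 920.0 (216, 143, 29, 43) [ 0.4636 -0.3871  0.048 ]
top 391.4 265.9 634.5 (377, 252, 29, 29) [ 0.4602 -0.2314  0.048 ]
top 323.5 264.8 613.5 (309, 251, 29, 29) [ 0.4653 -0.0883  0.048 ]
top 467.0 263.8 897.0 (447, 249, 40, 29) [ 0.4618 -0.3906  0.048 ]
top 420.2 208.8 309.0 (411, 196, 23, 23) [ 0.5811 -0.2973  0.048 ]
top 199.2 203.1 758.5 (184, 188, 32, 31) [0.6024 0.1756 0.048 ]
top 150.2 195.6 769.5 (135, 180, 32, 32) [0.6209 0.2812 0.048 ]
top 492.0 189.5 617.5 (478, 176, 29, 28) [ 0.6202 -0.4532  0.048 ]
top 101.5 188.2 771.5 (86, 173, 32, 31) [0.6391 0.3866 0.048 ]
top 375.7 174.8 801.0 (361, 158, 31, 35) [ 0.6573 -0.2045  0.048 ]
```

View pics/c1.png

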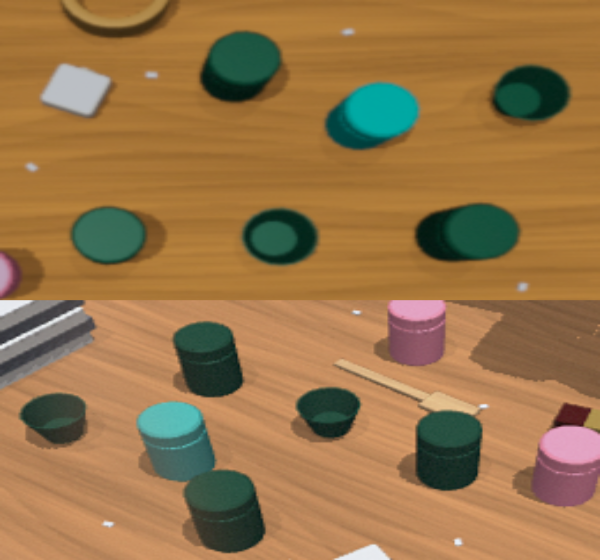

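Targets: three dark-green tall caddies at scene (335,216), (230,163), (237,250), i.e. top (323,265), (467,264), (376,175). Rejected are the pink ones at top (270,287) and (401,351), turquoise (429,202), and the cups at (392,266) and (492,190). The crop confirms solid lids with a groove on the three I chose; the cups are open.

```bash
python3 - <<'E'
from seg import *
s=cv2.imread('pics/s0.png');t=cv2.imread('pics/t0.png')
for u,v,A,b in blobs(s,(60,60,5),(95,255,62)): print('s',round(u,1),round(v,1),A,b,ray('scene',u,v,.048).round(4))
# case from cups' rims (top) z=.068
for n,P in(('top',[(199.2,203.1),(150.2,195.6),(101.5,188.2)]),('scene',[(412.7,316.1),(461.7,353.2),(516.4,394.7)])):
    C=[ray(n,u,v,.066) for u,v in P]
    y=(C[2]-C[0])[:2];L=np.linalg.norm(y);y/=L;x=np.array([y[1],-y[0]])
    print(n,'L',L.round(4),'yawY deg',np.degrees(np.arctan2(y[1],y[0])).round(2),'case',(C[1][:2]-.06*x).round(4),'bay',(C[1][:2]-.115*x).round(4),'+-80',(C[1][:2]-.115*x-.08*y).round(4),(C[1][:2]-.115*x+.08*y).round(4))
# turquoise, pink, tape
for nm,lo,hi,z in(('turq',(84,150,120),(95,255,255),.092),('pink',(150,60,120),(178,255,255),.085)):
    for u,v,A,b in blobs(t,lo,hi): print(nm,u,v,ray('top',u,v,z).round(3))
for p in[(61,268),(221,291),(80,163),(239,184)]: print('rim corner',ray('top',*p,.06).round(3))
to(.465,-.087,.20,np.pi/2)
E
```

```text
s 518.8 393.4 909.5 (499, 376, 38, 38) [0.6233 0.383  0.048 ]
s 463.3 350.7 762.0 (444, 336, 37, 33) [0.6035 0.2752 0.048 ]
s 413.7 313.3 620.0 (397, 301, 33, 27) [0.5851 0.1678 0.048 ]
s 245.6 259.2 352.5 (238, 244, 16, 31) [ 0.6637 -0.1758  0.048 ]
s 333.6 223.7 655.0 (321, 210, 27, 30) [ 0.4843 -0.0756  0.048 ]
s 156.1 195.2 161.0 (150, 186, 12, 19) [ 0.6383 -0.4608  0.048 ]
s 282.2 193.7 517.5 (269, 181, 26, 28) [ 0.4743 -0.2222  0.048 ]
s 231.7 169.8 617.5 (218, 155, 27, 31) [ 0.4783 -0.3703  0.048 ]
top L 0.2099 yawY deg 80.15 case [0.5576 0.2842] bay [0.5034 0.2936] +-80 [0.4897 0.2148] [0.5171 0.3725]
scene L 0.2097 yawY deg 80.23 case [0.5601 0.2844] bay [0.5059 0.2938] +-80 [0.4924 0.2149] [0.5195 0.3726]
turq 432.110843373494 198.25970548862114 [ 0.594 -0.313  0.092]
pink 409.16298633017874 355.6246056782334 [ 0.28  -0.254  0.085]
rim corner [0.468 0.458 0.06 ]
rim corner [0.414 0.124 0.06 ]
rim corner [0.692 0.429 0.06 ]
rim corner [0.64  0.088 0.06 ]
d cm [ 42.   -40.69   3.9 ] rot [-0.002  0.     0.293] deg 16.8
```

```bash
python3 -m jog '[[4,-4,0.4,0,0,0.1,0],[8,-8,0.8,0,0,0.2,0],[12,-12,1.2,0,0,0.293,0],[16,-16,1.6,0,0,0.293,0],[20,-20,2,0,0,0.293,0],[24,-23,2.4,0,0,0.293,0],[28,-26,2.7,0,0,0.293,0],[31,-29,3,0,0,0.293,0]]' 20; python3 - <<'E'
from h import *
print(get_obs()['contact_force'])
to(.465,-.0875,.12,np.pi/2)
print(proj('scene',[.657,-.2045,.047]),proj('scene',[.465,-.0875,.047]),proj('scene',[.463,-.389,.047]))
E
```

```text
t: 0.77
tool_pos: [0.3451, -0.3076, 0.2146]
tool_rot: [-3.14, 0.001, 0.0]
contact_force: [0.2, 0.2, 0.2]
opening: 0.0854
[0.17370469 0.18339228 0.23945807]
d cm [ 11.98 -22.     9.5 ] rot [-0.002  0.    -0.001] deg 0.1
[237.03691066 251.003167  ] [333.74580135 216.09465341] [229.90785892 163.39493703]
```

```bash
python3 -m jog '[[2,-3.5,0,0,0,0,0],[4,-7,0,0,0,0,0],[6,-10.5,2,0,0,0,0],[8,-14,4,0,0,0,0],[10,-17.5,6,0,0,0,0],[11.5,-20.5,8,0,0,0,0],[12,-22,9.5,0,0,0,0],[12,-22,9.5,0,0,0,0]]' 20; python3 - <<'E'
from h import *
snap('top','t1.png')
to(.465,-.0875,.047,np.pi/2)
E
```

```text
t: 1.43
tool_pos: [0.4631, -0.083, 0.1151]
tool_rot: [-3.135, -0.006, 0.013]
contact_force: [-0.7, 0.1, -0.1]
opening: 0.0856
d cm [0.19 0.27 6.99] rot [-0.004  0.006  0.003] deg 0.5
```

```bash
python3 -m jog '[[0.2,0.3,0,-0.004,0.006,0,0],[0.2,0.3,1,-0.004,0.006,0,0],[0.2,0.3,2.5,-0.004,0.006,0,0],[0.2,0.3,4,-0.004,0.006,0,0],[0.2,0.3,5.5,-0.004,0.006,0,0],[0.2,0.3,6.5,-0.004,0.006,0,0],[0.2,0.3,7,-0.004,0.006,0,0],[0.2,0.3,7,-0.004,0.006,0,0]]' 20; python3 - <<'E'
from h import *
to(.465,-.0875,.047,np.pi/2)
im=snap('scene','s1.png');cv2.imwrite('pics/s1c.png',cv2.resize(im[120:300,200:440],(640,480)))
print(get_obs()['contact_force'])
E
```

```text
t: 2.15
tool_pos: [0.4643, -0.0883, 0.0459]
tool_rot: [-3.141, -0.003, 0.003]
contact_force: [-0.1, 0.2, -0.4]
opening: 0.0855
d cm [ 0.07 -0.08 -0.11] rot [-0.001  0.002  0.002] deg 0.1
[ 0.89628118 -0.43865842 -0.08350606]
```

View pics/s1c.png

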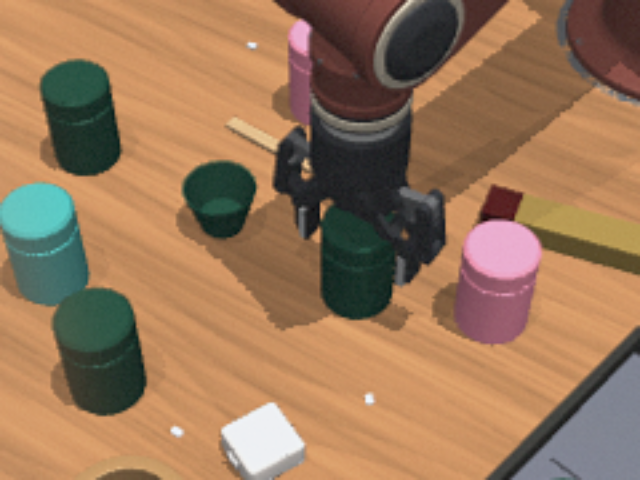

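The fingers straddle caddy A (picture ~(355,260)), well clear of the cup and the pink caddy. Closing gently.

```bash
python3 -m jog '[[0,0,0,0,0,0,35],[0,0,0,0,0,0,50],[0,0,0,0,0,0,60],[0,0,0,0,0,0,68],[0,0,0,0,0,0,76],[0,0,0,0,0,0,85],[0,0,0,0,0,0,95],[0,0,0,0,0,0,95]]' 20;python3 -m jog '[[0,0,0,0,0,0,95],[0,0,0,0,0,0,95],[0,0,0,0,0,0,95],[0,0,0,0,0,0,95]]' 20
```

```text
t: 2.87
tool_pos: [0.4657, -0.0879, 0.0478]
tool_rot: [-3.141, -0.003, -0.001]
contact_force: [-1.3, 4.7, 5.5]
opening: 0.0617
t: 3.2
tool_pos: [0.4656, -0.0879, 0.0478]
tool_rot: [-3.141, -0.003, -0.001]
contact_force: [-0.5, 1.8, 1.3]
opening: 0.0612
```

```bash
python3 -m jog '[[0,0,-0.3,0,0,0,95],[0,0,-0.8,0,0,0,95],[0,0,-1.8,0,0,0,95],[0,0,-3.2,0,0,0,95],[0,0,-4.6,0,0,0,95],[0,0,-6,0,0,0,95],[0,0,-7,0,0,0,95],[0,0,-7.5,0,0,0,95]]' 20;python3 -m jog '[[0,0,0,0,0,0,95],[0,0,0,0,0,0,95],[0,0,0,0,0,0,95]]' 20; for i in 1 2 3 4 5; do python3 -m jog '[[0,0,0,0,0,0,95]]' 20 | grep -E "contact|opening"; done; python3 - <<'E'
from h import *
o=get_obs();print(o['t'],o['tool_pos'],o['contact_force'],o['effort'],o['wrist_torque'],o['tool_rot'])
E
```

```text
t: 3.87
tool_pos: [0.4663, -0.0883, 0.1247]
tool_rot: [3.141, 0.003, 0.005]
contact_force: [0.1, -0.3, -4.4]
opening: 0.0616
t: 4.12
tool_pos: [0.4657, -0.0882, 0.1239]
tool_rot: [-3.141, -0.003, -0.003]
contact_force: [-0.1, -0.1, -6.1]
opening: 0.0612
contact_force: [-0.0, 0.3, -4.2]
opening: 0.0618
contact_force: [0.7, -0.1, -6.4]
opening: 0.062
contact_force: [-1.0, -0.3, -5.6]
opening: 0.0618
contact_force: [0.2, -0.2, -4.7]
opening: 0.0617
contact_force: [0.9, -0.1, -5.6]
opening: 0.0613
4.5333 [ 0.46341667 -0.08735468  0.12002143] [ 0.8659266  -0.05545824 -5.55661506] [-2.50269659e-03 -2.76433074e+01 -3.75455797e+01 -1.19180862e-03
  3.88009439e-02  6.10898655e-05] [ 0.02672671 -0.03238274 -0.01538336] [-3.13896634 -0.00330772  0.00765435]
```

About −5.3 N while lifted, so ≈0.54 kg: A looks heavy. I'll put it back where it stood and heft the others.

```bash
python3 -m jog '[[0,0,0.5,0,0,0,95],[0,0,1.5,0,0,0,95],[0,0,2.7,0,0,0,95],[0,0,3.9,0,0,0,95],[0,0,5,0,0,0,95],[0,0,5.8,0,0,0,95],[0,0,6.3,0,0,0,95],[0,0,6.5,0,0,0,95]]' 20;python3 - <<'E'
from h import *
import time
o=get_obs();print(o['tool_pos'],o['q'],o['contact_force'])
to(.465,-.088,.0478)
E
```

```text
t: 5.2
tool_pos: [0.4623, -0.0869, 0.0535]
tool_rot: [-3.138, -0.003, 0.011]
contact_force: [-0.5, 0.7, -5.3]
opening: 0.0614
[ 0.46225966 -0.08689865  0.05347806] [-3.44707758e-01 -1.20164611e-01  2.11150162e+00  8.87658747e-04
  1.15814424e+00  1.22368151e+00] [-0.51059227  0.71770538 -5.33764732]
d cm [0.28 0.11 0.57] rot [-0.003  0.007  0.   ] deg 0.5
```

```bash
python3 -m jog '[[0,0,0,0,0,0,95],[0,0,0,0,0,0,95],[0,0,0.1,0,0,0,95],[0,0,0.2,0,0,0,95]]' 20
```

```text
t: 5.53
tool_pos: [0.4629, -0.0871, 0.0522]
tool_rot: [-3.139, -0.003, 0.009]
contact_force: [0.2, -0.1, -4.9]
opening: 0.0616
```

```bash
python3 -m jog '[[0.1,0,0.1,-0.003,0.006,0,95],[0.1,0,0.2,-0.003,0.006,0,95],[0.1,0,0.3,-0.003,0.006,0,95],[0.1,0,0.3,-0.003,0.006,0,95]]' 20;python3 -m jog '[[0,0,0.1,0,0,0,95],[0,0,0.1,0,0,0,95]]' 20
```

```text
t: 5.87
tool_pos: [0.4637, -0.0871, 0.049]
tool_rot: [3.142, 0.003, 0.0]
contact_force: [0.4, -0.0, -6.1]
opening: 0.0616
t: 6.03
tool_pos: [0.4636, -0.087, 0.0478]
tool_rot: [-3.142, -0.003, 0.0]
contact_force: [0.1, -0.3, -5.0]
opening: 0.0614
```

```bash
for i in 1 2 3; do python3 -m jog '[[0,0,0.05,0,0,0,95],[0,0,0.05,0,0,0,95]]' 20|grep -E "pos|contact"; done
```

```text
tool_pos: [0.4637, -0.087, 0.0478]
contact_force: [-2.4, 0.7, -0.7]
tool_pos: [0.4638, -0.087, 0.0479]
contact_force: [-4.4, 1.7, 2.3]
tool_pos: [0.4638, -0.087, 0.0478]
contact_force: [-4.5, 2.0, 4.8]
```

Contact (force sign flipped). Release, rise, and head for B (jaw yaw unchanged).

```bash
python3 -m jog '[[0,0,-0.05,0,0,0,80],[0,0,-0.05,0,0,0,60],[0,0,-0.05,0,0,0,30],[0,0,-0.05,0,0,0,0],[0,0,-0.05,0,0,0,0],[0,0,-0.05,0,0,0,0]]' 20; python3 -m jog '[[0,0,-1,0,0,0,0],[0,0,-3,0,0,0,0],[0,0,-6,0,0,0,0],[0,0,-9,0,0,0,0],[0,0,-10,0,0,0,0],[0,0,-10,0,0,0,0]]' 20; python3 - <<'E'
from h import *
to(.463,-.389,.13,np.pi/2)
E
```

```text
t: 7.03
tool_pos: [0.4642, -0.0872, 0.0486]
tool_rot: [3.142, 0.003, -0.0]
contact_force: [-0.5, 0.6, -0.6]
opening: 0.0854
t: 7.53
tool_pos: [0.4668, -0.0881, 0.1532]
tool_rot: [3.139, 0.003, 0.012]
contact_force: [0.3, 0.6, 0.9]
opening: 0.0855
d cm [-0.46 30.08  2.4 ] rot [ 0.003 -0.008  0.002] deg 0.5
```

```bash
python3 -m jog '[[0,3,0,0.003,-0.008,0,0],[-0.1,7,0,0.003,-0.008,0,0],[-0.2,11,0,0.003,-0.008,0,0],[-0.3,15,0,0.003,-0.008,0,0],[-0.4,19,0.5,0.003,-0.008,0,0],[-0.4,23,1,0.003,-0.008,0,0],[-0.4,26.5,1.5,0.003,-0.008,0,0],[-0.4,29,2,0.003,-0.008,0,0]]' 20; python3 -m jog '[[0,1,0,0,0,0,0],[0,1,0,0,0,0,0],[0,1,0,0,0,0,0]]' 20; python3 - <<'E'
from h import *
im=snap('top','t2.png'); 
from seg import *
for u,v,A,b in blobs(im): print(round(u,1),round(v,1),A,b,ray('top',u,v,.048).round(4))
to(.463,-.389,.048,np.pi/2)
E
```

```text
t: 8.2
tool_pos: [0.4623, -0.3805, 0.1317]
tool_rot: [-3.14, -0.0, 0.003]
contact_force: [0.0, -0.1, 0.5]
opening: 0.0853
t: 8.45
tool_pos: [0.4616, -0.3896, 0.1301]
tool_rot: [-3.137, 0.001, 0.006]
contact_force: [-0.3, 0.4, -0.5]
opening: 0.0856
455.8 268.1 237.5 (447, 259, 21, 19) [ 0.453  -0.3667  0.048 ]
391.4 265.9 634.5 (377, 252, 29, 29) [ 0.4602 -0.2314  0.048 ]
420.2 208.8 309.0 (411, 196, 23, 23) [ 0.5811 -0.2973  0.048 ]
199.3 203.1 750.0 (184, 188, 32, 31) [0.6024 0.1754 0.048 ]
150.2 195.5 766.0 (135, 180, 32, 32) [0.6209 0.2812 0.048 ]
492.0 189.5 617.0 (478, 176, 29, 28) [ 0.6202 -0.4532  0.048 ]
101.7 188.2 778.0 (86, 173, 33, 31) [0.639  0.3863 0.048 ]
375.7 174.8 800.5 (361, 158, 31, 35) [ 0.6574 -0.2045  0.048 ]
d cm [0.13 0.02 8.27] rot [-0.003  0.003  0.001] deg 0.3
```

```bash
python3 -m jog '[[0.1,0,1,-0.003,0.003,0,0],[0.1,0,2.5,-0.003,0.003,0,0],[0.1,0,4,-0.003,0.003,0,0],[0.1,0,5.5,-0.003,0.003,0,0],[0.1,0,7,-0.003,0.003,0,0],[0.1,0,7.8,-0.003,0.003,0,0],[0.1,0,8.2,-0.003,0.003,0,0],[0.1,0,8.2,-0.003,0.003,0,0]]' 20; python3 -m jog '[[0,0,0,0,0,0,0]]'; python3 -m jog '[[0,0,0,0,0,0,35],[0,0,0,0,0,0,50],[0,0,0,0,0,0,60],[0,0,0,0,0,0,68],[0,0,0,0,0,0,76],[0,0,0,0,0,0,85],[0,0,0,0,0,0,95],[0,0,0,0,0,0,95]]' 20;python3 -m jog '[[0,0,0,0,0,0,95],[0,0,0,0,0,0,95],[0,0,0,0,0,0,95],[0,0,0,0,0,0,95]]' 20
```

```text
t: 9.17
tool_pos: [0.4624, -0.3874, 0.0475]
tool_rot: [-3.14, -0.003, 0.002]
contact_force: [0.6, 0.5, -0.1]
opening: 0.0855
t: 9.25
tool_pos: [0.463, -0.3875, 0.0483]
tool_rot: [-3.141, -0.003, 0.001]
contact_force: [1.1, -0.3, -0.0]
opening: 0.0855
t: 9.92
tool_pos: [0.4634, -0.3882, 0.0492]
tool_rot: [3.141, 0.003, 0.001]
contact_force: [-0.2, -2.3, 5.6]
opening: 0.0615
t: 10.25
tool_pos: [0.4634, -0.3882, 0.0492]
tool_rot: [3.141, 0.003, 0.001]
contact_force: [-0.3, -1.2, 3.1]
opening: 0.0615
```

```bash
python3 -m jog '[[0,0,-0.3,0,0,0,95],[0,0,-0.8,0,0,0,95],[0,0,-1.8,0,0,0,95],[0,0,-3.2,0,0,0,95],[0,0,-4.6,0,0,0,95],[0,0,-6,0,0,0,95],[0,0,-7.3,0,0,0,95],[0,0,-8,0,0,0,95]]' 20;python3 -m jog '[[0,0,0,0,0,0,95],[0,0,0,0,0,0,95],[0,0,0,0,0,0,95]]' 20; for i in 1 2 3 4 5; do python3 -m jog '[[0,0,0,0,0,0,95]]' 20 | grep -E "contact|opening|pos"; done; python3 - <<'E'
from h import *
to(.4905,.215,.16,np.radians(80.2)); to(.518,.3725,.16,np.radians(80.2))
E
```

```text
t: 10.92
tool_pos: [0.4644, -0.3892, 0.1329]
tool_rot: [3.138, 0.003, 0.006]
contact_force: [-0.9, -0.2, -1.6]
opening: 0.0616
t: 11.17
tool_pos: [0.4642, -0.3891, 0.1327]
tool_rot: [3.138, 0.003, 0.005]
contact_force: [0.5, -0.4, -2.2]
opening: 0.0612
tool_pos: [0.4638, -0.3886, 0.1316]
contact_force: [-0.3, -1.0, -2.8]
opening: 0.0617
tool_pos: [0.4633, -0.3881, 0.1305]
contact_force: [0.5, -0.2, -2.4]
opening: 0.0615
tool_pos: [0.4629, -0.3877, 0.1295]
contact_force: [0.3, -0.3, -1.7]
opening: 0.0618
tool_pos: [0.4626, -0.3874, 0.1286]
contact_force: [-0.3, 0.4, -2.0]
opening: 0.0614
tool_pos: [0.4624, -0.3871, 0.1279]
contact_force: [-0.6, 0.7, -2.1]
opening: 0.0619
d cm [  2.93 -60.21  -3.07] rot [-0.002  0.002  0.173] deg 9.9
d cm [  5.72 -75.96  -3.04] rot [-0.002  0.002  0.173] deg 9.9
```

B is light (~2.1 N). Lift higher and carry it over to the +y side of the case bay.

```bash
python3 -m jog '[[0,0,-1,0,0,0,95],[0,0,-2.5,0,0,0,95],[0,0,-4.5,0,0,0,95],[0,-1,-6.5,0,0,0,95],[0,-3,-8,0,0,0,95],[0,-6,-9,0,0,0,95],[0,-9,-9.5,0,0,0,95],[0,-12,-9.5,0,0,0,95]]' 20; python3 -m jog '[[0,-3.5,0,0,0,0,95],[0.2,-7,0,0,0,0,95],[0.6,-10.5,0,0,0,0,95],[1,-14,0,0,0,0,95],[1.5,-17.5,0,0,0,0,95],[2,-21,0,0,0,0,95],[2.5,-24.5,0,0,0,0,95],[3,-28,0,0,0,0,95]]' 20;  python3 -m jog '[[0.5,-3.5,0,0,0,0,95],[1,-7,0,0,0,0,95],[1.5,-10.5,0,0,0,0,95],[2,-14,0,0,0,0,95],[2.3,-17.5,0,0,0,0,95],[2.6,-20.5,0,0,0,0,95],[2.8,-23,0,0,0,0,95],[3,-25,0,0,0,0,95]]' 20; python3 - <<'E'
from h import *
to(.518,.3725,.16,np.radians(80.2))
E
```

```text
t: 12.25
tool_pos: [0.463, -0.267, 0.2263]
tool_rot: [3.141, 0.002, 0.002]
contact_force: [0.0, 0.2, -2.1]
opening: 0.0617
t: 12.92
tool_pos: [0.4927, 0.0148, 0.2274]
tool_rot: [3.141, 0.002, 0.005]
contact_force: [0.9, -0.3, -1.5]
opening: 0.0614
t: 13.58
tool_pos: [0.5223, 0.2671, 0.2283]
tool_rot: [-3.141, -0.004, -0.006]
contact_force: [0.9, -0.3, -1.8]
opening: 0.0615
d cm [ -0.42 -10.54   6.83] rot [-0.    -0.004  0.174] deg 10.0
```

```bash
python3 -m jog '[[-0.1,-2.5,0,0,-0.004,0.05,95],[-0.2,-5,1,0,-0.004,0.1,95],[-0.3,-7.5,3,0,-0.004,0.15,95],[-0.4,-9.5,5,0,-0.004,0.174,95],[-0.4,-10.5,6.5,0,-0.004,0.174,95],[-0.4,-10.5,8,0,-0.004,0.174,95],[-0.4,-10.5,9.5,0,-0.004,0.174,95],[-0.4,-10.5,10.5,0,-0.004,0.174,95]]' 20; python3 -m jog '[[0,0,0,0,0,0,95],[0,0,0,0,0,0,95]]' 20; python3 - <<'E'
from h import *
im=snap('top','t3.png');s=snap('scene','s3.png')
cv2.imwrite('pics/c3.png',np.hstack([cv2.resize(im[80:320,40:280],(400,400)),cv2.resize(s[200:440,300:540],(400,400))]))
to(.518,.3725,.090,np.radians(80.2))
E
```

```text
t: 14.25
tool_pos: [0.518, 0.3711, 0.1216]
tool_rot: [3.129, -0.269, -0.002]
contact_force: [-0.0, -0.4, -3.0]
opening: 0.0615
t: 14.42
tool_pos: [0.5178, 0.37, 0.1208]
tool_rot: [3.128, -0.27, -0.004]
contact_force: [-1.4, 0.2, -1.9]
opening: 0.0617
d cm [-0.11 -0.15  3.28] rot [-0.    -0.    -0.001] deg 0.1
```

View pics/c3.png

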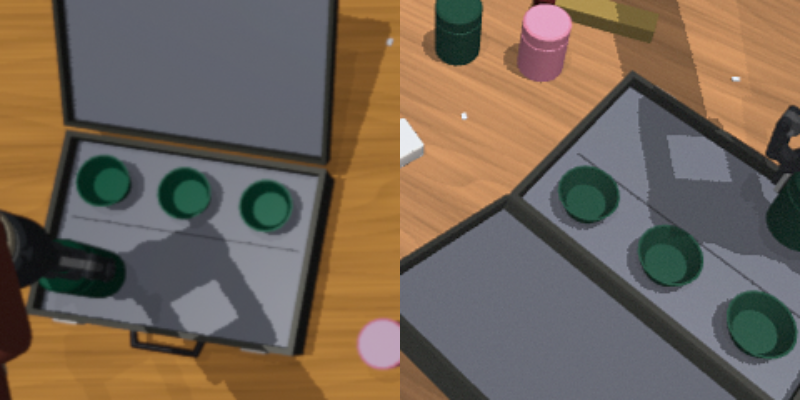

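The caddy hangs over the left part of the empty foam (crop (80,268)), with the rim and cups clear. Lowering.

```bash
python3 -m jog '[[-0.1,-0.1,0.7,0,0,0,95],[-0.1,-0.1,1.4,0,0,0,95],[-0.1,-0.1,2,0,0,0,95],[-0.1,-0.1,2.4,0,0,0,95],[-0.1,-0.1,2.7,0,0,0,95],[-0.1,-0.1,2.8,0,0,0,95],[-0.1,-0.1,2.9,0,0,0,95],[-0.1,-0.1,2.9,0,0,0,95]]' 20; for i in 1 2 3; do python3 -m jog '[[0,0,0.1,0,0,0,95],[0,0,0.1,0,0,0,95]]' 20|grep -E "pos|rot|contact"; done
```

```text
t: 15.18
tool_pos: [0.518, 0.372, 0.0936]
tool_rot: [3.13, -0.27, -0.0]
contact_force: [-0.1, -0.5, -1.0]
opening: 0.0613
tool_pos: [0.5181, 0.3721, 0.0928]
tool_rot: [-3.13, 0.27, -0.0]
contact_force: [-0.6, -0.2, -2.4]
tool_pos: [0.5181, 0.3721, 0.0918]
tool_rot: [-3.13, 0.27, -0.0]
contact_force: [0.4, -0.2, -1.0]
tool_pos: [0.5181, 0.3721, 0.0907]
tool_rot: [-3.13, 0.27, -0.0]
contact_force: [-0.4, 0.3, -1.9]
```

```bash
for i in 1 2 3 4; do python3 -m jog '[[0,0,0.06,0,0,0,95],[0,0,0.06,0,0,0,95]]' 20|grep -E "pos|contact"; done
```

```text
tool_pos: [0.518, 0.372, 0.0899]
contact_force: [-0.8, -0.7, -1.2]
tool_pos: [0.518, 0.372, 0.0893]
contact_force: [0.4, -0.2, -2.8]
tool_pos: [0.5181, 0.3721, 0.0893]
contact_force: [-1.4, -0.8, 2.1]
tool_pos: [0.5181, 0.3721, 0.0893]
contact_force: [-1.4, -1.8, 3.3]
```

Landed at the expected height. Release, rise, look, then go to C.

```bash
python3 -m jog '[[0,0,-0.05,0,0,0,80],[0,0,-0.05,0,0,0,60],[0,0,-0.05,0,0,0,30],[0,0,-0.05,0,0,0,0],[0,0,-0.05,0,0,0,0],[0,0,-0.05,0,0,0,0]]' 20; python3 -m jog '[[0,0,-1,0,0,0,0],[0,0,-3,0,0,0,0],[0,0,-6,0,0,0,0],[0,0,-9,0,0,0,0],[0,0,-11.5,0,0,0,0],[0,0,-13,0,0,0,0]]' 20; python3 - <<'E'
from h import *
to(.657,-.2045,.14,np.radians(-27))
E
```

```text
t: 16.85
tool_pos: [0.5182, 0.3721, 0.0897]
tool_rot: [-3.13, 0.27, -0.0]
contact_force: [-0.7, -0.1, -0.1]
opening: 0.0852
t: 17.35
tool_pos: [0.5195, 0.3729, 0.2248]
tool_rot: [-3.127, 0.27, -0.008]
contact_force: [-0.4, 0.1, 0.5]
opening: 0.085
d cm [23.4  54.56  8.39] rot [-0.    -0.007 -1.272] deg 72.9
```

```bash
python3 -m jog '[[1.5,3.5,0,0,0,-0.12,0],[3,7,0,0,0,-0.24,0],[4.5,10.5,0,0,0,-0.36,0],[6,14,0,0,-0.003,-0.48,0],[7.5,17.5,0,0,-0.003,-0.6,0],[9,21,0,0,-0.003,-0.72,0],[10.5,24.5,0,0,-0.003,-0.84,0],[12,28,0,0,-0.003,-0.96,0]]' 20; python3 - <<'E'
from h import *
to(.657,-.2045,.14,np.radians(-27))
E
```

```text
t: 18.02
tool_pos: [0.5894, 0.0756, 0.2243]
tool_rot: [-2.898, -1.21, -0.005]
contact_force: [1.0, -0.3, -0.5]
opening: 0.0853
d cm [-15.19  24.5    8.39] rot [ 0.001 -0.003 -0.309] deg 17.7
```

```bash
python3 -m jog '[[-2,3.2,0,0,-0.003,-0.1,0],[-4,6.4,0,0,-0.003,-0.2,0],[-6,9.6,0.5,0,-0.003,-0.309,0],[-8,12.8,1.5,0,-0.003,-0.309,0],[-10,16,3,0,-0.003,-0.309,0],[-12,19.5,4.5,0,-0.003,-0.309,0],[-14,22.5,6,0,-0.003,-0.309,0],[-15.2,24.5,7,0,-0.003,-0.309,0]]' 20; python3 -m jog '[[0,0,0,0,0,0,0],[0,0,0,0,0,0,0]]'; python3 - <<'E'
from h import *
from seg import *
to(.657,-.2045,.049,np.radians(-27))
t=snap('top','t4.png');s=snap('scene','s4.png')
for u,v,A,b in blobs(s): print(round(u,1),round(v,1),A,b,ray('scene',u,v,.048).round(4))
cv2.imwrite('pics/c4.png',np.hstack([cv2.resize(t[110:310,40:240],(400,400)),cv2.resize(s[170:310,170:310],(400,400))]))
E
```

```text
t: 18.68
tool_pos: [0.6562, -0.208, 0.1518]
tool_rot: [-2.68, -1.638, 0.002]
contact_force: [0.2, -0.1, -1.2]
opening: 0.0852
t: 18.85
tool_pos: [0.6551, -0.2091, 0.1499]
tool_rot: [-2.68, -1.633, 0.005]
contact_force: [0.6, 0.3, -0.5]
opening: 0.0856
d cm [ 0.51 -0.   10.09] rot [-0.004  0.001 -0.005] deg 0.4
516.3 394.7 1303.0 (496, 375, 42, 40) [0.6279 0.3803 0.048 ]
461.7 353.2 1108.5 (443, 335, 39, 37) [0.6094 0.2747 0.048 ]
541.3 331.5 1947.0 (515, 306, 54, 53) [0.4892 0.3796 0.048 ]
412.7 316.2 947.5 (395, 300, 37, 34) [0.5915 0.1689 0.048 ]
230.8 235.4 2008.5 (206, 198, 48, 77) [ 0.633  -0.2417  0.048 ]
334.7 215.7 1041.0 (322, 194, 27, 45) [ 0.4635 -0.086   0.048 ]
159.5 195.2 291.5 (149, 185, 22, 20) [ 0.634  -0.4544  0.048 ]
282.3 193.6 531.0 (269, 181, 27, 28) [ 0.4741 -0.222   0.048 ]
```

View pics/c4.png

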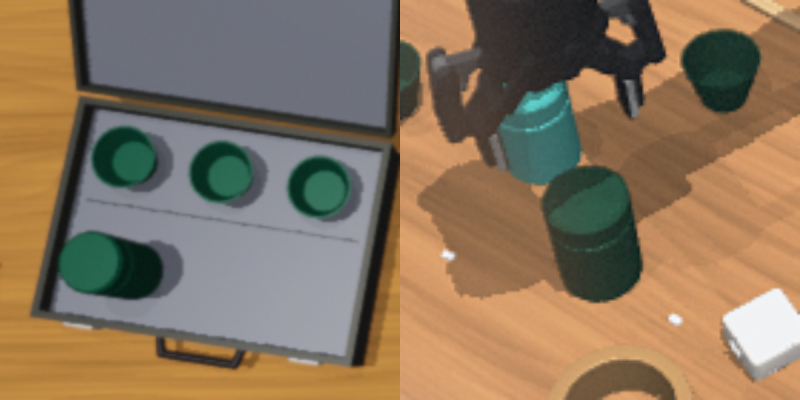

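B stands upright in the bay (left crop (110,265)). The gripper is still high above C in the right crop (C at (595,235)), and its finger axis clears the turquoise one. Descend and grasp C.

```bash
python3 -m jog '[[0.5,0,1,-0.003,0,0,0],[0.5,0,2,-0.003,0,0,0],[0.5,0,3.5,-0.003,0,0,0],[0.5,0,5,-0.003,0,0,0],[0.5,0,6.5,-0.003,0,0,0],[0.5,0,8,-0.003,0,0,0],[0.5,0,9.5,-0.003,0,0,0],[0.5,0,10,-0.003,0,0,0]]' 20; python3 -m jog '[[0,0,0,0,0,0,0],[0,0,0,0,0,0,0]]'; python3 - <<'E'
from h import *
to(.657,-.2045,.049,np.radians(-27))
E
python3 -m jog '[[0,0,0,0,0,0,35],[0,0,0,0,0,0,50],[0,0,0,0,0,0,60],[0,0,0,0,0,0,68],[0,0,0,0,0,0,76],[0,0,0,0,0,0,85],[0,0,0,0,0,0,95],[0,0,0,0,0,0,95]]' 20;python3 -m jog '[[0,0,0,0,0,0,95],[0,0,0,0,0,0,95],[0,0,0,0,0,0,95],[0,0,0,0,0,0,95]]' 20
```

```text
t: 19.62
tool_pos: [0.6562, -0.2019, 0.0475]
tool_rot: [-2.678, -1.637, 0.004]
contact_force: [-0.2, 0.0, -1.0]
opening: 0.0855
t: 19.78
tool_pos: [0.6554, -0.2017, 0.0461]
tool_rot: [-2.676, -1.636, 0.006]
contact_force: [-0.8, 0.1, -0.2]
opening: 0.0858
d cm [-0.18  0.27 -0.29] rot [-0.006  0.001 -0.002] deg 0.4
t: 20.45
tool_pos: [0.656, -0.202, 0.0472]
tool_rot: [-2.677, -1.637, 0.005]
contact_force: [-1.0, 0.5, 5.2]
opening: 0.0617
t: 20.78
tool_pos: [0.656, -0.202, 0.0472]
tool_rot: [-2.677, -1.637, 0.005]
contact_force: [-0.7, -0.4, 3.2]
opening: 0.0617
```

```bash
python3 -m jog '[[0,0,-0.3,0,0,0,95],[0,0,-0.8,0,0,0,95],[0,0,-1.8,0,0,0,95],[0,0,-3.2,0,0,0,95],[0,0,-4.6,0,0,0,95],[0,0,-6,0,0,0,95],[0,0,-7.3,0,0,0,95],[0,0,-8,0,0,0,95]]' 20;python3 -m jog '[[0,0,0,0,0,0,95],[0,0,0,0,0,0,95],[0,0,0,0,0,0,95]]' 20; for i in 1 2 3 4 5; do python3 -m jog '[[0,0,0,0,0,0,95]]' 20 | grep -E "contact"; done; python3 - <<'E'
from h import *
to(.4905,.215,.22,np.radians(80.2))
E
```

```text
t: 21.45
tool_pos: [0.6578, -0.2027, 0.1312]
tool_rot: [2.68, 1.639, -0.001]
contact_force: [0.1, 0.1, -0.7]
opening: 0.0615
t: 21.7
tool_pos: [0.6575, -0.2026, 0.1309]
tool_rot: [-2.68, -1.639, 0.001]
contact_force: [0.3, -0.6, -2.4]
opening: 0.0619
contact_force: [-0.5, 0.6, -2.6]
contact_force: [-0.7, 0.3, -1.7]
contact_force: [-0.3, 0.1, -2.3]
contact_force: [-0.0, -0.7, -2.1]
contact_force: [-0.2, 0.5, -2.3]
d cm [ 29.56 -33.72  -9.16] rot [-0.007  0.007  1.268] deg 72.7
```

C is light (~2.2 N), so A is confirmed as the heavy one. Carry C to the −y side of the bay.

```bash
python3 -m jog '[[0,0,-1,0,0,0.05,95],[0.5,-0.5,-3,0,0,0.13,95],[2,-2.2,-5.5,0,0,0.23,95],[4,-4.5,-7.5,0,0,0.34,95],[6.3,-7,-9,0,0,0.45,95],[8.6,-9.6,-9.2,0,0,0.56,95],[10.9,-12.2,-9.2,0,0,0.67,95],[13.2,-14.8,-9.2,0,0,0.78,95]]' 20; python3 - <<'E'
from h import *
to(.4905,.215,.22,np.radians(80.2))
E
```

```text
t: 22.78
tool_pos: [0.5838, -0.0156, 0.2196]
tool_rot: [-3.1, -0.487, 0.01]
contact_force: [-0.4, 0.8, -3.1]
opening: 0.0617
d cm [ -1.81 -24.81   0.1 ] rot [-0.003  0.007  0.483] deg 27.7
```

```bash
python3 -m jog '[[-0.2,-3.5,0,0,0.002,0.1,95],[-0.5,-7,0,0,0.004,0.2,95],[-0.8,-10.5,0,0,0.006,0.3,95],[-1.1,-14,0,0,0.006,0.4,95],[-1.4,-17.5,0,0,0.006,0.483,95],[-1.6,-20.5,0.5,0,0.006,0.483,95],[-1.8,-23,2,0,0.006,0.483,95],[-1.8,-24.7,4,0,0.006,0.483,95]]' 20; python3 -m jog '[[0,0,1,0,0,0,95],[0,0,2,0,0,0,95],[0,0,3,0,0,0,95],[0,0,4,0,0,0,95],[0,0,4.5,0,0,0,95],[0,0,4.5,0,0,0,95]]' 20; python3 - <<'E'
from h import *
to(.4905,.215,.095,np.radians(80.2))
E
```

```text
t: 23.45
tool_pos: [0.4907, 0.2166, 0.1829]
tool_rot: [-3.125, 0.266, -0.005]
contact_force: [-0.0, 0.4, -1.4]
opening: 0.0618
t: 23.95
tool_pos: [0.4904, 0.2158, 0.1362]
tool_rot: [-3.126, 0.268, -0.001]
contact_force: [-0.4, 0.2, -2.5]
opening: 0.0613
d cm [0.02 0.09 4.12] rot [-0.004 -0.    -0.   ] deg 0.3
```

```bash
python3 -m jog '[[0,0,0.8,-0.004,0,0,95],[0,0,1.8,-0.004,0,0,95],[0,0,2.8,-0.004,0,0,95],[0,0,3.5,-0.004,0,0,95],[0,0,4,-0.004,0,0,95],[0,0,4.2,-0.004,0,0,95],[0,0,4.3,-0.004,0,0,95],[0,0,4.4,-0.004,0,0,95]]' 20; for i in 1 2 3 4 ; do python3 -m jog '[[0,0,0.08,0,0,0,95],[0,0,0.08,0,0,0,95]]' 20|grep -E "pos|rot|contact"; done
```

```text
t: 24.62
tool_pos: [0.4907, 0.2161, 0.0924]
tool_rot: [-3.129, 0.268, -0.001]
contact_force: [0.6, 0.2, -1.4]
opening: 0.0615
tool_pos: [0.491, 0.2162, 0.092]
tool_rot: [-3.129, 0.268, -0.002]
contact_force: [1.3, 0.1, -1.4]
tool_pos: [0.4912, 0.2162, 0.0914]
tool_rot: [-3.129, 0.268, -0.003]
contact_force: [-0.1, 0.0, -0.9]
tool_pos: [0.4912, 0.2163, 0.0907]
tool_rot: [-3.129, 0.268, -0.003]
contact_force: [0.0, 0.5, -2.3]
tool_pos: [0.4912, 0.2163, 0.0898]
tool_rot: [-3.129, 0.268, -0.003]
contact_force: [-0.2, 0.1, -1.8]
```

```bash
for i in 1 2 3 4 5; do python3 -m jog '[[0,0,0.06,0,0,0,95],[0,0,0.06,0,0,0,95]]' 20|grep -E "pos|contact"; done
```

```text
tool_pos: [0.4911, 0.2163, 0.089]
contact_force: [-0.1, 0.4, -2.3]
tool_pos: [0.4909, 0.2162, 0.0882]
contact_force: [-0.5, -0.0, -2.7]
tool_pos: [0.4909, 0.2162, 0.0875]
contact_force: [0.1, 0.8, -2.7]
tool_pos: [0.491, 0.2162, 0.0872]
contact_force: [-1.3, -0.5, 0.9]
tool_pos: [0.4912, 0.2162, 0.0872]
contact_force: [-2.8, -1.7, 4.4]
```

Landed at the predicted 0.0872. Release, rise, go to A.

```bash
python3 -m jog '[[0,0,-0.05,0,0,0,80],[0,0,-0.05,0,0,0,60],[0,0,-0.05,0,0,0,30],[0,0,-0.05,0,0,0,0],[0,0,-0.05,0,0,0,0],[0,0,-0.05,0,0,0,0]]' 20; python3 -m jog '[[0,0,-1,0,0,0,0],[0,0,-3,0,0,0,0],[0,0,-6,0,0,0,0],[0,0,-9,0,0,0,0],[0,0,-11,0,0,0,0],[0,0,-11,0,0,0,0]]' 20; python3 - <<'E'
from h import *
to(.464,-.087,.16,np.pi/2)
E
```

```text
t: 26.62
tool_pos: [0.4912, 0.2162, 0.0877]
tool_rot: [-3.129, 0.268, -0.002]
contact_force: [-1.3, 0.3, 0.3]
opening: 0.0855
t: 27.12
tool_pos: [0.4942, 0.2171, 0.2049]
tool_rot: [-3.125, 0.267, -0.019]
contact_force: [0.9, 0.1, 0.8]
opening: 0.0853
d cm [ 2.14 30.5   4.34] rot [-0.005 -0.012 -0.171] deg 9.8
```

```bash
python3 -m jog '[[0.2,3.5,0,0,-0.01,-0.05,0],[0.5,7.5,0,0,-0.01,-0.1,0],[0.8,11.5,0,0,-0.01,-0.17,0],[1.1,15.5,0,0,-0.01,-0.17,0],[1.4,19.5,0.5,0,-0.01,-0.17,0],[1.7,23.5,1.5,-0.003,-0.01,-0.17,0],[1.9,27,3,-0.003,-0.01,-0.17,0],[2.1,30,4,-0.003,-0.01,-0.17,0]]' 20; python3 -m jog '[[0,0,0,0,0,0,0],[0,0,0,0,0,0,0]]'; python3 - <<'E'
from h import *
from seg import *
to(.464,-.087,.049,np.pi/2)
t=snap('top','t5.png');s=snap('scene','s5.png')
for u,v,A,b in blobs(s): print(round(u,1),round(v,1),A,b,ray('scene',u,v,.048).round(4))
cv2.imwrite('pics/c5.png',np.hstack([cv2.resize(t[110:310,40:240],(400,400)),cv2.resize(s[130:370,200:440],(400,400))]))
E
```

```text
t: 27.78
tool_pos: [0.4632, -0.084, 0.1623]
tool_rot: [-3.14, 0.003, -0.002]
contact_force: [0.2, -0.0, -0.1]
opening: 0.0852
t: 27.95
tool_pos: [0.4621, -0.085, 0.161]
tool_rot: [-3.139, 0.008, 0.002]
contact_force: [0.0, 1.0, 0.4]
opening: 0.0855
d cm [ 0.2   0.23 11.2 ] rot [-0.003  0.001 -0.005] deg 0.3
516.3 394.7 1316.0 (496, 374, 42, 41) [0.6278 0.3803 0.048 ]
461.7 353.2 1111.5 (443, 335, 39, 37) [0.6094 0.2747 0.048 ]
541.2 331.5 1948.5 (515, 306, 54, 53) [0.4893 0.3795 0.048 ]
412.8 316.2 951.0 (395, 300, 37, 34) [0.5914 0.169  0.048 ]
462.9 278.8 1545.5 (442, 254, 43, 51) [0.4614 0.2147 0.048 ]
221.0 218.7 532.5 (209, 203, 24, 31) [ 0.6092 -0.2901  0.048 ]
334.8 215.7 1040.0 (322, 194, 27, 45) [ 0.4635 -0.0858  0.048 ]
159.1 195.4 277.0 (149, 185, 22, 20) [ 0.6348 -0.4548  0.048 ]
282.4 193.6 533.5 (269, 181, 27, 28) [ 0.4738 -0.2221  0.048 ]
```

View pics/c5.png

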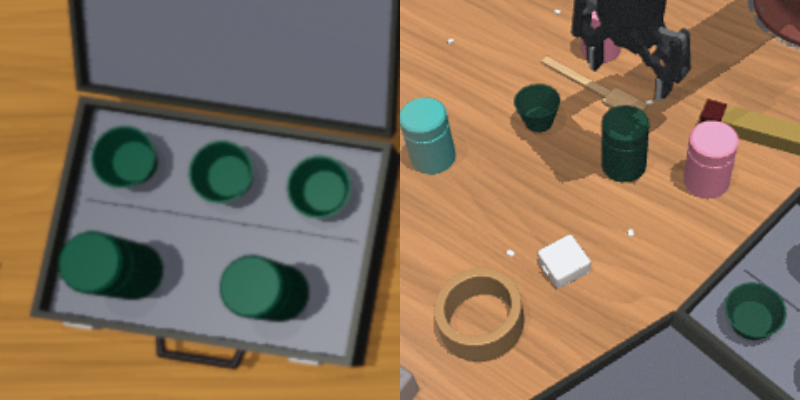

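Both light caddies stand upright on the foam (left crop (110,265), (265,287)). A stands under the gripper (right crop (625,143)), and the cup, adapter and tape are undisturbed.

```bash
python3 -m jog '[[0.2,0.2,1.5,-0.003,0,0,0],[0.2,0.2,3,-0.003,0,0,0],[0.2,0.2,5,-0.003,0,0,0],[0.2,0.2,7,-0.003,0,0,0],[0.2,0.2,9,-0.003,0,0,0],[0.2,0.2,10.3,-0.003,0,0,0],[0.2,0.2,11,-0.003,0,0,0],[0.2,0.2,11.2,-0.003,0,0,0]]' 20; python3 -m jog '[[0,0,0,0,0,0,0],[0,0,0,0,0,0,0]]'; python3 - <<'E'
from h import *
to(.464,-.087,.049,np.pi/2)
E
```

```text
t: 28.72
tool_pos: [0.4651, -0.0839, 0.0495]
tool_rot: [3.141, 0.0, -0.0]
contact_force: [-0.5, -0.3, -0.4]
opening: 0.0859
t: 28.88
tool_pos: [0.466, -0.0835, 0.0505]
tool_rot: [3.141, 0.002, 0.002]
contact_force: [-0.0, 0.3, 0.1]
opening: 0.0853
d cm [-0.2   0.35  0.15] rot [ 0.001 -0.001  0.001] deg 0.1
```

```bash
python3 -m jog '[[-0.2,0.3,0.1,0,0,0,0],[-0.2,0.3,0.1,0,0,0,35],[-0.2,0.3,0.1,0,0,0,50],[-0.2,0.3,0.1,0,0,0,60],[-0.2,0.3,0.1,0,0,0,68],[-0.2,0.3,0.1,0,0,0,76],[-0.2,0.3,0.1,0,0,0,85],[-0.2,0.3,0.1,0,0,0,95]]' 20;python3 -m jog '[[0,0,0,0,0,0,95],[0,0,0,0,0,0,95],[0,0,0,0,0,0,95],[0,0,0,0,0,0,95]]' 20;python3 -m jog '[[0,0,-0.3,0,0,0,95],[0,0,-0.8,0,0,0,95],[0,0,-1.8,0,0,0,95],[0,0,-3.2,0,0,0,95],[0,0,-4.6,0,0,0,95],[0,0,-6,0,0,0,95],[0,0,-7.3,0,0,0,95],[0,0,-8.5,0,0,0,95]]' 20;python3 -m jog '[[0,0,-1.5,0,0,0,95],[0,0,-3,0,0,0,95],[0,0,-5,0,0,0,95],[0,0,-7,0,0,0,95],[0,0,-9,0,0,0,95],[0,0,-10.5,0,0,0,95],[0,0,-11.3,0,0,0,95],[0,0,-11.5,0,0,0,95]]' 20;python3 -m jog '[[0,0,0,0,0,0,95],[0,0,0,0,0,0,95],[0,0,0,0,0,0,95]]' 20; python3 - <<'E'
from h import *
to(.464,-.087,.249,np.pi/2)
E
```

```text
t: 29.55
tool_pos: [0.4643, -0.0869, 0.05]
tool_rot: [3.14, 0.002, 0.003]
contact_force: [-1.0, -1.5, 3.1]
opening: 0.0615
t: 29.88
tool_pos: [0.4642, -0.0869, 0.05]
tool_rot: [3.14, 0.002, 0.003]
contact_force: [-0.6, -1.8, 1.1]
opening: 0.0617
t: 30.55
tool_pos: [0.4638, -0.0865, 0.136]
tool_rot: [3.14, 0.002, 0.003]
contact_force: [-0.3, 0.0, -5.1]
opening: 0.0616
t: 31.22
tool_pos: [0.4643, -0.0865, 0.2531]
tool_rot: [3.14, 0.003, 0.007]
contact_force: [-0.1, 0.2, -5.4]
opening: 0.0613
t: 31.47
tool_pos: [0.4636, -0.0863, 0.2516]
tool_rot: [3.14, 0.003, 0.004]
contact_force: [-0.5, 0.5, -4.9]
opening: 0.0618
d cm [0.04 0.07 0.26] rot [ 0.001 -0.002  0.002] deg 0.2
```

```bash
python3 -m jog '[[0,0,0,0,0,0,95],[0,0,0,0,0,0,95],[0,0,0,0,0,0,95],[0,0,0,0,0,0,95],[0,0,0,0,0,0,95],[0,0,0,0,0,0,95],[0,0,0,0,0,0,95],[0,0,0,0,0,0,95]]' 20; python3 - <<'E'
from h import *
s=snap('scene','s6.png');o=get_obs();print(o['dq'].round(3),o['contact_force'],o['tool_pos'])
E
```

```text
t: 32.13
tool_pos: [0.4636, -0.0863, 0.2516]
tool_rot: [3.14, 0.003, 0.004]
contact_force: [1.2, 0.5, -6.5]
opening: 0.0614
[0.001 0.001 0.002 0.001 0.    0.001] [ 0.59462549  0.26884545 -4.89078577] [ 0.46364582 -0.08628144  0.25165279]
```

View pics/s6.png

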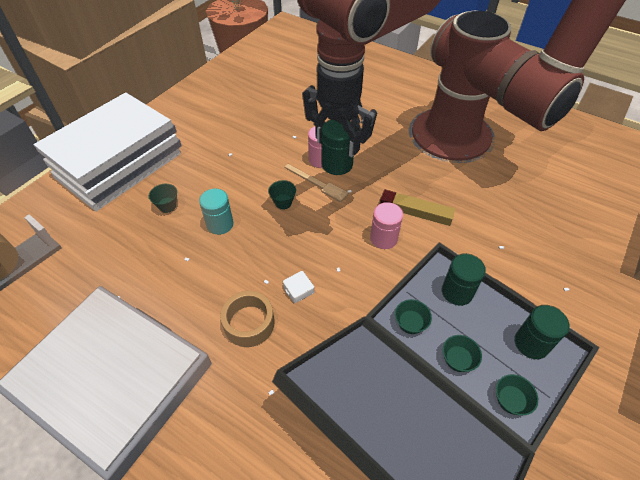

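The heavy caddy is held level at scene (337,148). The two light ones stand in the case at (464,280) and (542,332), and everything else is where it was.

```bash
python3 -c "from station import finish_job;print(finish_job())"
```

```text
the job is handed in; nothing more can be done
None
```

The job is done and handed in at about 32 s of the 72 s allowed. The heaviest caddy is held level in the gripper, and the two light ones stand on the foam in the near half of the case.

- **Which is heaviest:** the caddy nearest the case, at about (0.464, -0.087), pulled about 5.3 N when lifted, or roughly 0.54 kg. The other two pulled about 2.1 and 2.2 N, or roughly 0.22 kg each. I lifted the heavy one first, set it back on its spot, then placed the light ones and picked it up again.
- **Light caddies:** both touched the foam within a millimetre of the expected height. The last picture shows them upright, and both sit about 80 mm either side of the middle of the bay.
- **Heavy caddy:** its underside is about 20 cm above the bench and its tilt is about 0.2°. It is gripped at the 20 N setting with a steady opening of about 62 mm. The arm was still over the last hold.
- **Other things:** in the last picture the cups, tape roll, scoop, adapter and the pink and turquoise look-alikes appear unmoved.
- **Disagreements:** single force readings scattered by about 1 N, but the gap between heavy and light is clear. My rough reading of the case rim in the picture put its middle up to about 1 cm from where the cups put it. I went by the cups, and both caddies landed well inside the bay.

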